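# Fit a keyed drive pinion to a worm gearmotor and lock it with its fork keeper

## Task

Fit the toothed pinion onto the gearmotor's upright shaft, boss upwards: turn it under light pressure until the key in its bore drops into the shaft's keyway, and seat it fully home on the shoulder without forcing it. Then gently slide the fork keeper in under the shaft's head until the neck sits at the bottom of its slot, flat on the pinion, and leave both in place. Leave the other things on the bench where they are.

Things in the scene. Friction and masses are not known exactly. Their poses are not given: they have to be found in the camera images.
- gearmotor: Dark worm gearmotor bolted to the bench, origin on the bench under its upright output shaft, z up. Foot 124 x 112 x 10 mm, case 96 x 92 mm, round bearing cover up to 45 mm; the motor (up to 50 mm high) lies along its +x axis, out to x = +130 mm. The worm gear is self-locking: the shaft cannot be turned by hand.
- shoulder (a point): Centre of the upper face of the shaft's shoulder (50 mm across), on the shaft axis 50 mm above the bench; the pinion's underside rests here when home. Axes as the gearmotor's. Above it (heights over the shoulder): keyed seat 32 mm in diameter, 0 to 37 mm; neck 11 mm in diameter, 37 to 48 mm; head 17.6 mm in diameter, 48 to 60 mm, its top tapered to 11 mm.
- shaft_end (a point): Centre of the head's top, 110 mm above the bench. Axes as the gearmotor's. One straight keyway, 8 mm wide and 4.5 mm deep, runs the length of the keyed seat, open at the seat's top. Where it points is not measured: anywhere from 0.2 to 1.6 rad anticlockwise (seen from above) of the gearmotor's own -x axis, which points away from the motor.
- pinion: Loose steel pinion, 0.22 to 0.38 kg, lying boss up. Origin at the centre of its underside, z up. Toothed rim 71 mm across, height 0 to 9 mm; plain round boss 52 mm in diameter, 9 to 38 mm: grip it there, above the teeth. Through bore 34.4 mm with a 2 mm lead-in at the bottom, so 1.2 mm of clearance all round on the seat.
- boss_top (a point): Centre of the boss's top, 38 mm over the underside; axes as the pinion's. A key 6.4 mm wide stands into the bore to 13 mm from the axis on the pinion's own -x side, from 16 mm above the underside to the top. Off the keyway it lands on the seat's top, the underside 21 mm above the shoulder; facing the keyway within about 0.05 rad it goes down these 21 mm.
- keeper: Loose fork keeper, 80 g, lying flat: steel plate 5 mm thick, 40 mm wide at the fork. A slot 13.5 mm wide with a flared mouth opens towards its +x; prongs end at x = +20 mm, slot bottom at x = -6.7 mm, tail (19 mm wide) ends at x = -43 mm. Origin as slot_seat, z up. It may enter from any horizontal direction.
- slot_seat (a point): Underside of the keeper's plate where the shaft axis comes when it is fully in; axes as the keeper's. In place the plate lies on the home pinion's boss (88 mm above the bench) with the neck in the slot, under the head, whose underside is 98 mm above the bench.
- thumb_grip (a point): Centre of the keeper's upright black thumb grip on its tail, 36 mm behind the slot seat (keeper x = -36 mm), 22 mm above the plate's underside. The grip is 9 mm thick (x), 21 mm wide (y), 5 to 38 mm above the underside; it is wider than the tail, so fingers can reach down on both sides of it. Axes as the keeper's.
- oil_can: Bystander: dark oil can 68 mm across, 136 mm high, standing. Origin at the centre of its underside. Leave it.
- pulley: Bystander: solid dark V-belt pulley, 62 mm across, 26 mm high, not the pinion. Origin at the centre of its underside. Leave it.
- hex_keys: Bystander: folded orange hex key set, 34 x 90 x 17 mm. Origin at the centre of its underside. Leave it.
- carpenter_pencil: Bystander: red carpenter's pencil, 13 x 181 x 8 mm, long along its y. Origin at the centre of its underside. Leave it.
Mind the look-alikes: they are no part of the job. Leave any green or purple look-alike of the pinion alone. Leave any pink look-alike of the keeper alone.

How it is judged:
By the outcome, as a careful person would: the job done as asked, in the order asked, and still so for the second after the job is handed in, with the robot touching nothing.
It also fails if it takes over 72 s, if anything falls off the work surface, if the arm or the gripper's body presses on something with over 40 N, if the wrist force passes 120 N, or if a joint passes its speed limit or range.

## Robot

A 7-joint arm with a two-finger parallel gripper is mounted at the origin on a cart in front of the work surface, level with it; the furniture and walls round the work are solid. World frame = base frame: x ahead of the robot, y to its left, z up, the work surface at z = 0. Lengths are in m, angles in rad, forces in N, time in s.
With the tool pointing down it reaches from about 0.4 to 0.9 m from the base axis. Payload 5.5 kg.
Tool frame: the origin (TCP) lies at the very end of the fingers, on their centre line; the grasp point (between the pads) lies 19 mm behind it (manip.grip_depth is the distance from the TCP to the grasp point, in m); z points along the fingers, y is the line along which they close (so a half turn about z gives the same grasp; the last joint's range is limited). The gripper opens to 92 mm and grips with 3 to 60 N. Pads are 19 mm wide; open, the fingers measure 130 mm over their backs; the gripper's body (75 mm by 190 mm) begins 47 mm behind the grasp point.
Start: joints at [-0.928, 0.501, -0.427, 1.55, 0.221, 1.138, -0.21], TCP at [0.241, 0.604, 0.227] pointing down, gripper open.
Joint ranges: [-2.88, 2.88], [-0.31, 2.03], [-1.54, 1.56], [0.2, 2.42], [-1.41, 4.55], [0.19, 2.02], [-2.57, 2.57]. Speed limits (rad/s): [2.57, 2.57, 3.14, 3.14, 3.14, 3.14, 3.14].

## Interface

Orientations are given as a unit quaternion [x, y, z, w].
In Python, from station import manip gives the robot as it stands. The module is installed in compiled form; this text tells all that it offers.
- The arm moves only by the shell command python3 -m creep 'ROWS' [OPENING] [FORCE]. ROWS is JSON, a list of rows, each a list of 2 entries, a list of its own where there are three numbers: the shift along the tool's x, y, z as a fraction of full scale, then the turn, a rotation vector about the tool's x, y, z as a fraction of full scale. In form: [[[tx, ty, tz], [ax, ay, az]], ...]. A call has exactly 5 rows; each row shifts and turns the commanded pose from where the row before left it, along the tool's axes as they then stand; what a row does not reach is not made up. Full scale, the value 1, is 150 mm for a shift and 45 degrees for a turn. A row lasts 1/10 s, in which the tool goes at most 50 mm and 8.59 degrees, less where a joint would pass 70% of its speed; a pose out of reach is approached as far as the arm can. A call with a number of a shift or a turn outside -1 to 1 is refused whole. A call with a gripper value outside its range is refused whole. OPENING is the gripper's target within -1 to 1 (fully open at 1, half-way at 0, shut at -1), set as the call begins (- or left out, the last holds). The fingers move at their own pace and stop on an object; FORCE is the grip in N (left out, the last holds). Time passes only in rows, so rows that do not move let the fingers close, or fill a call up. It gives the time, the measured TCP pose, the force, the opening and the grip force at its end, in the units of the state.
- manip.get_state(): the state, without advancing time (a new reading comes with each control period).
- manip.get_image(name): name is "side" or "top" or "wrist"; returns a dict with "image" (400x640x3 uint8, blue, green, red), "z_map" (400x640 float32, m along the optical axis (not along the pixel's ray), 0 where there is no reading), "fx", "fy", "cx", "cy" (pixels), "distortion" ([k1, k2, p1, p2, k3] as OpenCV has them; the pictures are not rectified), "R" (3x3) and "t" (3): a world point X has camera coordinates R X + t; the wrist camera has in their place "tool_from_camera" (4x4, takes a point from camera to tool coordinates, whose origin is the TCP and whose axes are the flange's). Camera axes: x right, y down, z forward; pixel columns grow to the right and rows downward; lengths in m; the calibration is good to about 2 mm. A picture is of the moment at which its call begins: read the wrist's pose just before it.
- manip.close_job(): hands the job in; it is judged then, once.
The state is a dict: "clock": time; "joints": joint angles; "joint_vel": joint speeds; "joint_torque": joint torques, N m; "position": TCP position; "eef_rot": TCP orientation; "wrist_force": force on the tool from outside, world axes, zero at the start; "wrist_torque": the same for the moment, N m; "grip_width": finger opening in m; "gripper_force": force on a finger pad.
Only numpy, scipy, OpenCV 4.12 (cv2) and the standard library are available. Lean on these libraries where they do the work, as an engineer would, in place of code of your own. Each camera call takes 0.05 s, during which the arm holds its last target. There are 200 camera calls.

## Working session

There is one attempt and no reset: what is moved stays moved. The work goes in short steps, Python scripts to look and compute and a shell command to move; the robot and the scene stay as the last step left them, time stands still between calls to the robot, and variables do not carry over. Pictures are saved under pics/ and viewed, at most 10 in all, crops included, and the job is handed in when it is done.

```bash
mkdir -p pics; cat > h.py <<'E'
import numpy as np, cv2
from scipy.spatial.transform import Rotation as Ro
from station import manip
def cam(n):
    s=manip.get_state(); d=manip.get_image(n)
    K=np.array([[d['fx'],0,d['cx']],[0,d['fy'],d['cy']],[0,0,1]]); D=np.array(d['distortion'])
    if n=='wrist':
        T=np.array(d['tool_from_camera']); W=np.eye(4); W[:3,:3]=Ro.from_quat(s['eef_rot']).as_matrix(); W[:3,3]=s['position']
        C=W@T; R=C[:3,:3].T; t=-R@C[:3,3]
    else: R=np.array(d['R']); t=np.array(d['t']).ravel()
    return dict(img=d['image'],z=d['z_map'],K=K,D=D,R=R,t=t)
def rays(c,uv):
    p=cv2.undistortPoints(np.array(uv,float).reshape(-1,1,2),c['K'],c['D']).reshape(-1,2)
    return np.c_[p,np.ones(len(p))]
def onplane(c,uv,h):
    r=rays(c,uv)@c['R']; o=-c['R'].T@c['t']
    return o+r*((h-o[2])/r[:,2])[:,None]
def bydepth(c,uv):
    uv=np.array(uv).reshape(-1,2); z=c['z'][uv[:,1].astype(int),uv[:,0].astype(int)]
    return (rays(c,uv)*z[:,None]-c['t'])@c['R']
def proj(c,X):
    return cv2.projectPoints(np.array(X,float).reshape(-1,1,3),cv2.Rodrigues(c['R'])[0],c['t'],c['K'],c['D'])[0].reshape(-1,2)
def cloud(c):
    uv=np.stack(np.meshgrid(np.arange(640),np.arange(400)),-1).reshape(-1,2)
    return bydepth(c,uv).reshape(400,640,3)
E
python3 - <<'E'
from h import *
s=manip.get_state(); print({k:np.round(v,3) for k,v in s.items()}, manip.grip_depth)
for n in('top','side'):
    c=cam(n); cv2.imwrite(f'pics/{n}0.png',c['img']); print(n,c['K'],-c['R'].T@c['t'],c['R'])
E
```

```text
{'clock': np.float64(0.0), 'joints': array([-0.928,  0.502, -0.427,  1.551,  0.221,  1.138, -0.21 ]), 'joint_vel': array([-0.001,  0.   , -0.   ,  0.   ,  0.001, -0.002, -0.001]), 'joint_torque': array([-1.0000e-03, -5.6659e+01, -5.8160e+00, -2.7911e+01, -6.9000e-02,
        3.1000e-02,  0.0000e+00]), 'position': array([0.241, 0.603, 0.226]), 'eef_rot': array([ 0.189,  0.982, -0.001, -0.   ]), 'wrist_force': array([ 0.195, -0.88 ,  0.143]), 'wrist_torque': array([ 0.02 ,  0.024, -0.017]), 'gripper_force': np.float64(0.0), 'grip_width': np.float64(0.092)} 0.0188
top [[503.47268989   0.         306.94217813]
 [  0.         503.47268989 196.75091808]
 [  0.           0.           1.        ]] [0.45898461 0.04679166 1.6399391 ] [[ 0.00523115 -0.99998355 -0.00235373]
 [-0.99797765 -0.00507151 -0.06336323]
 [ 0.06335025  0.00268044 -0.99798776]]
side [[387.75739092   0.         325.27546776]
 [  0.         387.75739092 198.70174808]
 [  0.           0.           1.        ]] [ 0.48108849 -0.84228372  0.43550511] [[ 0.99663548 -0.08155996  0.00810545]
 [-0.02177863 -0.35886284 -0.93313619]
 [ 0.07901529  0.92982011 -0.35943171]]
```

View pics/top0.png

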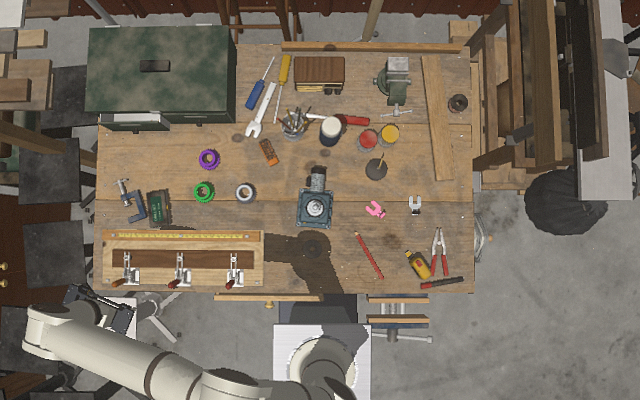

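View pics/side0.png

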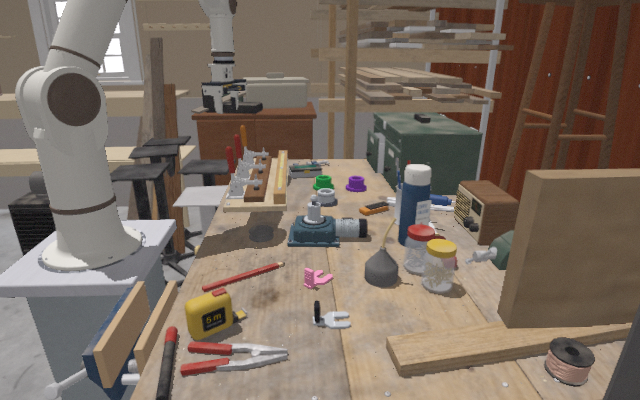

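Top view: pinion candidates are the steel ring (245,192), green (204,191), purple (209,159) and the dark pulley (313,243 is probably only shadow). I choose the steel one. Keeper candidates are grey with a black grip (415,205) and pink (375,208). I choose the grey one. The gearmotor is at (314,208), with the motor towards image-up (+x world).

```bash
python3 - <<'E'
from h import *
c=cam('top'); P=cloud(c); im=c['img']
crops=[im[165:225,a:b] for a,b in((220,280),(285,345),(385,445))]
cv2.imwrite('pics/crop1.png',np.hstack([cv2.resize(k,(260,260),interpolation=cv2.INTER_CUBIC) for k in crops]))
def reg(u0,u1,v0,v1,h0,h1):
    Q=P[v0:v1,u0:u1].reshape(-1,3); uv=np.stack(np.meshgrid(np.arange(u0,u1),np.arange(v0,v1)),-1).reshape(-1,2)
    m=(Q[:,2]>h0)&(Q[:,2]<h1); return Q[m],uv[m]
for nm,a in(('pin',(225,265,175,212,.025,.06)),('pinall',(225,265,175,212,.004,.06)),('head',(295,335,185,230,.09,.13)),('case',(290,340,160,235,.02,.06)),('keepgrip',(400,430,190,220,.02,.06)),('keep',(400,430,190,220,.003,.06))):
    Q,uv=reg(*a)
    if len(Q)==0: print(nm,'none');continue
    (x,r)=cv2.minEnclosingCircle(Q[:,:2].astype(np.float32)); 
    print(nm,len(Q),Q.mean(0).round(4),Q.min(0).round(3),Q.max(0).round(3),'circ',np.round(x,4),round(r,4),'rect',cv2.minAreaRect(Q[:,:2].astype(np.float32)))
s=cam('side'); Ps=cloud(s); cv2.imwrite('pics/side1.png',cv2.resize(s['img'][180:340,270:370],(500,800)))
for nm,(u0,u1,v0,v1,h0,h1) in dict(keep=(308,355,295,335,.003,.06),head=(300,330,195,230,.085,.13)).items():
    Q=Ps[v0:v1,u0:u1].reshape(-1,3);Q=Q[(Q[:,2]>h0)&(Q[:,2]<h1)]; print(nm,len(Q),Q.mean(0),Q.min(0),Q.max(0))
print(np.round(P[170:250:6,330],3)[:3])
E
```

```text
pin 134 [0.5743 0.2507 0.038 ] [0.549 0.226 0.027] [0.601 0.276 0.047] circ [0.5742 0.2521] 0.0267 rect ((0.5748571753501892, 0.25070497393608093), (0.05134692043066025, 0.0491449274122715), 2.72300124168396)
pinall 494 [0.572  0.2522 0.016 ] [0.515 0.191 0.004] [0.633 0.319 0.047] circ [0.5749 0.254 ] 0.0853 rect ((0.574146568775177, 0.25493091344833374), (0.11796621978282928, 0.12829166650772095), 0.300485223531723)
head 43 [0.5265 0.0272 0.102 ] [0.513 0.014 0.09 ] [0.538 0.041 0.119] circ [0.5255 0.0275] 0.0144 rect ((0.5250341296195984, 0.028266463428735733), (0.02398344688117504, 0.026131130754947662), 45.455406188964844)
case 1199 [0.5547 0.0268 0.0427] [ 0.465 -0.023  0.02 ] [0.656 0.079 0.06 ] circ [0.5591 0.0256] 0.0981 rect ((0.5617350935935974, 0.022388409823179245), (0.10151831805706024, 0.18880359828472137), 84.55302429199219)
keepgrip 22 [ 0.5136 -0.2986  0.0371] [ 0.51  -0.311  0.024] [ 0.517 -0.29   0.046] circ [ 0.5138 -0.3004] 0.0108 rect ((0.5136270523071289, -0.30039358139038086), (0.02141791395843029, 0.006982078310102224), 89.0963363647461)
keep 285 [ 0.5373 -0.2988  0.0084] [ 0.492 -0.348  0.003] [ 0.587 -0.252  0.046] circ [ 0.5377 -0.2986] 0.0658 rect ((0.5393052697181702, -0.2999300956726074), (0.09513387084007263, 0.09664969891309738), 0.14554467797279358)
keep 444 [ 0.53483985 -0.30378292  0.01061851] [ 0.5073138  -0.32195779  0.0030287 ] [ 0.57001479 -0.28033804  0.0386408 ]
head 103 [0.52714096 0.02172633 0.09456068] [0.51295157 0.00996968 0.08512796] [0.54208363 0.03908422 0.11063145]
[[ 0.651 -0.024  0.002]
 [ 0.631 -0.024  0.003]
 [ 0.612 -0.024  0.002]]
```

View pics/crop1.png

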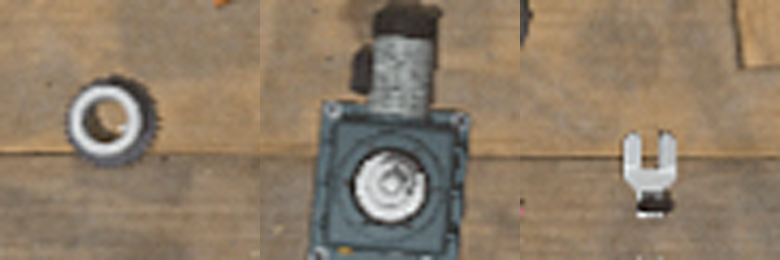

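The close crop confirms the steel pinion, the shaft, and the grey keeper with its black grip at the lower end (mouth towards world +x). Next I work out the move to a viewpoint.

```bash
cat >> h.py <<'E'
def go(x,y,z,yaw=None):
    """yaw: world angle (deg) of tool y axis (mod 180). prints row units"""
    s=manip.get_state(); R=Ro.from_quat(s['eef_rot']).as_matrix(); d=R.T@(np.array([x,y,z])-s['position'])
    y0=np.degrees(np.arctan2(R[1,1],R[0,1])); 
    tgt=y0 if yaw is None else yaw
    dy=(tgt-y0+90)%180-90
    # rotation vector to vertical tool with that yaw
    a=np.radians(y0+dy); yv=np.array([np.cos(a),np.sin(a),0]); zv=np.array([0,0,-1.]); G=np.c_[np.cross(yv,zv),yv,zv]
    rv=Ro.from_matrix(R.T@G).as_rotvec()
    print('t',round(s['clock'],2),'pos',np.round(s['position'],4),'yaw',round(y0,2),'F',np.round(s['wrist_force'],1),'j7',round(s['joints'][6],2),'w',round(s['grip_width'],4))
    print(' shift units',np.round(d/.15,3),'(per-row max .333) turn units',np.round(rv/np.radians(45),3),'(max .19)')
E
python3 - <<'E'
from h import *
d=manip.get_image('wrist'); print(np.round(d['tool_from_camera'],3),d['fx'])
go(.56,.027,.30,90); go(.574,.251,.25,90)
E
```

```text
[[-0.    -0.962 -0.273  0.073]
 [ 1.    -0.    -0.    -0.   ]
 [ 0.    -0.273  0.962 -0.158]
 [ 0.     0.     0.     1.   ]] 353.2585160031516
t 0.25 pos [0.2408 0.6034 0.2262] yaw 68.24 F [ 0.7 -0.1  0.7] j7 -0.21 w 0.0921
 shift units [-3.4   -2.78  -0.489] (per-row max .333) turn units [-0.001 -0.    -0.484] (max .19)
t 0.25 pos [0.2408 0.6034 0.2262] yaw 68.24 F [ 0.7 -0.1  0.7] j7 -0.21 w 0.0921
 shift units [-2.934 -1.359 -0.157] (per-row max .333) turn units [-0.001 -0.    -0.484] (max .19)
```

```bash
R='' ; python3 -m creep '[[[-0.227,-0.185,-0.033],[0,0,0]],[[-0.227,-0.185,-0.033],[0,0,0]],[[-0.227,-0.185,-0.033],[0,0,0]],[[-0.227,-0.185,-0.033],[0,0,0]],[[-0.227,-0.185,-0.033],[0,0,0]]]' 1 30
python3 -m creep '[[[-0.227,-0.185,-0.033],[0,0,0]],[[-0.227,-0.185,-0.033],[0,0,0]],[[-0.227,-0.185,-0.033],[0,0,0]],[[-0.227,-0.185,-0.033],[0,0,0]],[[-0.227,-0.185,-0.033],[0,0,0]]]'
python3 -m creep '[[[-0.227,-0.185,-0.033],[0,0,0]],[[-0.227,-0.185,-0.033],[0,0,0]],[[-0.227,-0.185,-0.033],[0,0,0]],[[-0.227,-0.185,-0.033],[0,0,0]],[[-0.227,-0.185,-0.033],[0,0,0]]]'
python3 - <<'E'
from h import *
go(.53,.027,.25,90); go(.574,.251,.25,90)
E
```

```text
clock: 0.75
position: [0.3482, 0.41, 0.2516]
eef_rot: [0.189, 0.982, 0.0, 0.0]
wrist_force: [0.0, -0.3, -0.4]
grip_width: 0.0919
gripper_force: 0.0
clock: 1.25
position: [0.4549, 0.2181, 0.2766]
eef_rot: [0.189, 0.982, 0.0, 0.0]
wrist_force: [0.7, 0.4, -0.4]
grip_width: 0.092
gripper_force: 0.0
clock: 1.75
position: [0.5616, 0.0261, 0.3013]
eef_rot: [0.189, 0.982, 0.0, 0.0]
wrist_force: [1.3, 0.7, 0.2]
grip_width: 0.0918
gripper_force: 0.0
t 1.75 pos [0.5616 0.0261 0.3013] yaw 68.25 F [1.3 0.7 0.2] j7 1.07 w 0.0918
 shift units [ 0.198 -0.073  0.342] (per-row max .333) turn units [ 0.     0.    -0.483] (max .19)
t 1.75 pos [0.5616 0.0261 0.3013] yaw 68.25 F [1.3 0.7 0.2] j7 1.07 w 0.0918
 shift units [0.479 1.423 0.342] (per-row max .333) turn units [ 0.     0.    -0.483] (max .19)
```

```bash
python3 - <<'E'
from h import *
c=cam('wrist'); u=proj(c,[.526,.026,.09])[0].astype(int); print(u, (-c['R'].T@c['t']).round(3))
im=c['img']; a=im[max(0,u[1]-60):u[1]+60,max(0,u[0]-60):u[0]+60]
b=cv2.resize(im,(400,250))
big=cv2.resize(a,(400,400),interpolation=cv2.INTER_CUBIC); can=np.zeros((400,800,3),np.uint8); can[:,:400]=big; can[:250,400:]=b
cv2.imwrite('pics/w1.png',can)
E
```

```text
[310 144] [0.493 0.053 0.459]
```

View pics/w1.png

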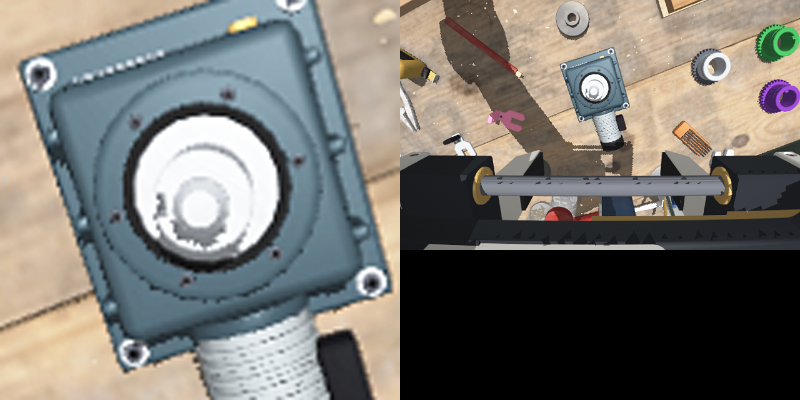

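The wrist view shows the shaft at about (310,144) full-frame with a dark feature on its left side. The pinion is at about (497,106) full-frame, with green and purple beyond it and the keeper at about (95,233).

```bash
python3 - <<'E'
from h import *
c=cam('wrist'); P=cloud(c); Q=P.reshape(-1,3)
near=np.hypot(Q[:,0]-.526,Q[:,1]-.026)<.04
for h0,h1 in((.104,.115),(.08,.092),(.045,.056)):
    q=Q[near&(Q[:,2]>h0)&(Q[:,2]<h1)]
    (x,r)=cv2.minEnclosingCircle(q[:,:2].astype(np.float32)); print(h0,len(q),q.mean(0).round(4),np.round(x,4),round(r,4),np.median(q[:,2]).round(4))
q=Q[near&(Q[:,2]>.08)&(Q[:,2]<.092)]
ctr,_=cv2.minEnclosingCircle(q[:,:2].astype(np.float32))
g=cv2.cvtColor(c['img'],cv2.COLOR_BGR2GRAY)
for a in range(0,360,10):
    t=np.radians(a); X=[[ctr[0]+r*np.cos(t),ctr[1]+r*np.sin(t),.087] for r in(.012,.0135,.015)]
    uv=proj(c,X).round().astype(int); print(a,g[uv[:,1],uv[:,0]],P[uv[:,1],uv[:,0],2].round(3),end=' | ' if a%30 else '\n')
# pinion in same view
near=np.hypot(Q[:,0]-.574,Q[:,1]-.251)<.045
q=Q[near&(Q[:,2]>.033)&(Q[:,2]<.044)]; print('pin top',len(q),q.mean(0),cv2.minEnclosingCircle(q[:,:2].astype(np.float32)))
# gearmotor yaw: foot
m=(np.hypot(Q[:,0]-.526,Q[:,1]-.026)<.12)&(Q[:,2]>.006)&(Q[:,2]<.03); print('foot',cv2.minAreaRect(Q[m][:,:2].astype(np.float32)))
m=(np.hypot(Q[:,0]-.526,Q[:,1]-.026)<.14)&(np.hypot(Q[:,0]-.526,Q[:,1]-.026)>.06)&(Q[:,2]>.03)&(Q[:,2]<.06);print('motor mean',Q[m].mean(0),m.sum())
u=proj(c,[ctr[0],ctr[1],.09])[0].astype(int); a=c['img'][u[1]-30:u[1]+30,u[0]-30:u[0]+30].astype(float)
a=np.clip((a-120)*1.9,0,255).astype(np.uint8); cv2.imwrite('pics/w2.png',cv2.resize(a,(480,480),interpolation=cv2.INTER_CUBIC))
E
```

```text
0.104 229 [0.5248 0.0261 0.1084] [0.5252 0.0259] 0.0086 0.1087
0.08 479 [0.5245 0.0272 0.0869] [0.5252 0.0259] 0.0161 0.087
0.045 1961 [0.5236 0.0267 0.0475] [0.5251 0.0258] 0.0394 0.0466
0 [177 255 255] [0.088 0.087 0.088]
10 [255 253 255] [0.087 0.088 0.087] | 20 [254 252 232] [0.088 0.087 0.087] | 30 [251 251 249] [0.088 0.088 0.086]
40 [252 252 237] [0.086 0.088 0.088] | 50 [251 250 237] [0.086 0.088 0.088] | 60 [250 249 244] [0.088 0.087 0.088]
70 [250 251 249] [0.088 0.088 0.086] | 80 [252 250 246] [0.087 0.087 0.087] | 90 [251 253 250] [0.089 0.087 0.087]
100 [253 252 241] [0.086 0.087 0.088] | 110 [252 253 231] [0.087 0.087 0.087] | 120 [252 253 251] [0.087 0.085 0.087]
130 [252 252 237] [0.088 0.086 0.087] | 140 [252 252 247] [0.086 0.087 0.086] | 150 [252 253 253] [0.086 0.46  0.087]
160 [253 253 241] [0.087 0.087 0.086] | 170 [251 253 254] [0.087 0.087 0.088] | 180 [252 251 251] [0.088 0.087 0.088]
190 [251 251 249] [0.087 0.088 0.088] | 200 [251 251 242] [0.087 0.088 0.087] | 210 [252 251 244] [0.087 0.087 0.087]
220 [252 252 245] [0.086 0.087 0.087] | 230 [253 251 248] [0.086 0.088 0.087] | 240 [167 192 185] [0.049 0.049 0.05 ]
250 [153 121 246] [0.049 0.05  0.051] | 260 [231 119 113] [0.063 0.059 0.05 ] | 270 [232 195 254] [0.084 0.084 0.087]
280 [255 253 251] [0.086 0.087 0.088] | 290 [117 255 250] [0.087 0.088 0.087] | 300 [131 122 238] [0.087 0.088 0.087]
310 [131 245 249] [0.086 0.087 0.086] | 320 [132 124 254] [0.087 0.087 0.088] | 330 [131 123 255] [0.087 0.086 0.088]
340 [131 127 221] [0.087 0.088 0.086] | 350 [134 178 255] [0.087 0.086 0.087] | pin top 1018 [0.57267391 0.25058063 0.03763726] ((0.5734156370162964, 0.25139185786247253), 0.026685558259487152)
foot ((0.5228269696235657, 0.026015695184469223), (0.11256309598684311, 0.23356908559799194), 85.21807098388672)
motor mean [0.61442887 0.02217119 0.0419695 ] 2229
```

View pics/w2.png

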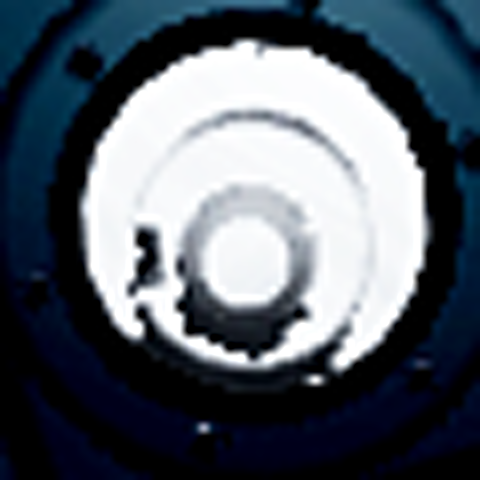

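```bash
python3 - <<'E'
from h import *
c=cam('wrist'); P=cloud(c); ctr=np.array([.5252,.0259])
A=np.arange(225,285,.5); L=[]
for a in A:
    t=np.radians(a); uv=proj(c,[[ctr[0]+r*np.cos(t),ctr[1]+r*np.sin(t),.087] for r in np.arange(.0125,.0155,.0005)]).round().astype(int)
    L.append((P[uv[:,1],uv[:,0],2]<.080).mean())
L=np.array(L); print('keyway',(A*L).sum()/L.sum(), 'width deg',L.sum()*.5)
for a,l in zip(A[::4],L[::4]): print(a,round(l,2),end='; ')
go(.5634,.2514,.22,90)
E
```

```text
keyway 251.47002724795635 width deg 30.583333333333336
225.0 0.0; 227.0 0.0; 229.0 0.0; 231.0 0.0; 233.0 0.0; 235.0 0.0; 237.0 0.83; 239.0 1.0; 241.0 1.0; 243.0 1.0; 245.0 1.0; 247.0 1.0; 249.0 1.0; 251.0 1.0; 253.0 1.0; 255.0 1.0; 257.0 1.0; 259.0 1.0; 261.0 1.0; 263.0 1.0; 265.0 1.0; 267.0 0.5; 269.0 0.0; 271.0 0.0; 273.0 0.0; 275.0 0.0; 277.0 0.0; 279.0 0.0; 281.0 0.0; 283.0 0.0; t 1.9 pos [0.5621 0.0237 0.3009] yaw 67.85 F [-0.4  0.5 -0.4] j7 1.07 w 0.0917
 shift units [0.565 1.41  0.538] (per-row max .333) turn units [-0.001  0.001 -0.492] (max .19)
```

```bash
python3 -m creep '[[[0.113,0.282,0.108],[0,0,0]],[[0.113,0.282,0.108],[0,0,0]],[[0.113,0.282,0.108],[0,0,0]],[[0.113,0.282,0.108],[0,0,0]],[[0.113,0.282,0.108],[0,0,0]]]' >/dev/null
python3 -m creep '[[[0,0,0],[0,0,0]],[[0,0,0],[0,0,0]],[[0,0,0],[0,0,0]],[[0,0,0],[0,0,0]],[[0,0,0],[0,0,0]]]'
python3 - <<'E'
from h import *
c=cam('wrist'); P=cloud(c); Q=P.reshape(-1,3)
near=np.hypot(Q[:,0]-.5734,Q[:,1]-.2514)<.045
q=Q[near&(Q[:,2]>.033)&(Q[:,2]<.044)]; x,r=cv2.minEnclosingCircle(q[:,:2].astype(np.float32)); print('pin top',len(q),x,r)
A=np.arange(0,360,2)
for rr in (.0145,.0155):
    L=[]
    for a in A:
        t=np.radians(a); uv=proj(c,[[x[0]+rr*np.cos(t),x[1]+rr*np.sin(t),.038]]).round().astype(int)[0]; L.append(P[uv[1],uv[0],2])
    L=np.array(L); print(rr,A[(L>.03)&(L<.045)])
u=proj(c,[*x,.038])[0].astype(int); cv2.imwrite('pics/w3.png',cv2.resize(c['img'][max(0,u[1]-50):u[1]+50,u[0]-50:u[0]+50],(500,500)))
go(*x,.06)
go(*x,.009)
E
```

```text
clock: 2.9
position: [0.5614, 0.2542, 0.2207]
eef_rot: [0.19, 0.982, 0.0, 0.001]
wrist_force: [-0.5, -0.5, -0.2]
grip_width: 0.0919
gripper_force: 0.0
pin top 1254 (0.5736081600189209, 0.2521776258945465) 0.026185404509305954
0.0145 [228 230 232 234 236 238 240 242 244 246 248 250 252 254 256 258 260 356
 358]
0.0155 [  2   4   6  12  14  20  22  24  30  32  34  38  40  44 230 232 234 236
 238 240 242 244 246 248 250 252 254 256 258 282 286 288 292 296 298 300
 302 304 306 310 312 314 320 322 324 326 328 330 332 334 336 338 340 342
 344 346 348 350 352 354 356]
t 2.95 pos [0.5613 0.2544 0.2206] yaw 68.12 F [ 0.1 -0.1 -0.4] j7 0.64 w 0.0919
 shift units [-0.081  0.017  1.071] (per-row max .333) turn units [ 0.     0.001 -0.   ] (max .19)
t 2.95 pos [0.5613 0.2544 0.2206] yaw 68.12 F [ 0.1 -0.1 -0.4] j7 0.64 w 0.0919
 shift units [-0.08   0.016  1.411] (per-row max .333) turn units [ 0.     0.001 -0.   ] (max .19)
```

View pics/w3.png

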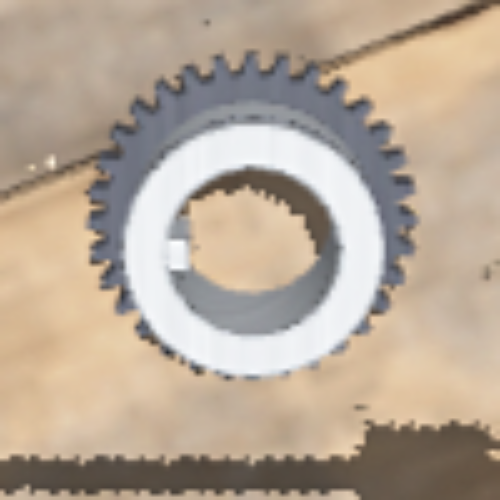

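Key tab in the bore is at crop (178,255), pointing to world ~244°. The keyway is at ~251.5°, so a turn of about +7.5° (anticlockwise) is needed. Now I descend and grip.

```bash
python3 -m creep '[[[-0.04,0.008,0.27],[0,0,0]],[[-0.04,0.008,0.27],[0,0,0]],[[0,0,0.27],[0,0,0]],[[0,0,0.27],[0,0,0]],[[0,0,0.1],[0,0,0]]]' 1
python3 -m creep '[[[0,0,0.1],[0,0,0]],[[0,0,0.098],[0,0,0]],[[0,0,0],[0,0,0]],[[0,0,0],[0,0,0]],[[0,0,0],[0,0,0]]]'
python3 - <<'E'
from h import *
go(.5736,.2522,.013)
E
```

```text
clock: 3.45
position: [0.5702, 0.2512, 0.039]
eef_rot: [0.189, 0.982, -0.002, -0.003]
wrist_force: [-0.6, -0.3, 0.4]
grip_width: 0.0918
gripper_force: 0.0
clock: 3.95
position: [0.5739, 0.254, 0.0148]
eef_rot: [0.189, 0.982, 0.001, 0.001]
wrist_force: [0.2, -0.9, 0.1]
grip_width: 0.0917
gripper_force: 0.0
t 3.95 pos [0.5739 0.254  0.0148] yaw 68.24 F [ 0.2 -0.9  0.1] j7 0.6 w 0.0917
 shift units [-0.003 -0.012  0.012] (per-row max .333) turn units [ 0.002  0.002 -0.   ] (max .19)
```

```bash
python3 -m creep '[[[-0.003,-0.012,0.012],[0,0,0]],[[0,0,0],[0,0,0]],[[0,0,0],[0,0,0]],[[0,0,0],[0,0,0]],[[0,0,0],[0,0,0]]]' -1 25
python3 -m creep '[[[0,0,0],[0,0,0]],[[0,0,0],[0,0,0]],[[0,0,0],[0,0,0]],[[0,0,0],[0,0,0]],[[0,0,0],[0,0,0]]]'
python3 - <<'E'
from h import *
go(.5252,.0259,.2)
E
```

```text
clock: 4.45
position: [0.5725, 0.2516, 0.0115]
eef_rot: [0.189, 0.982, 0.0, 0.0]
wrist_force: [0.3, 1.3, -0.8]
grip_width: 0.0564
gripper_force: 0.0
clock: 4.95
position: [0.5726, 0.2519, 0.0115]
eef_rot: [0.189, 0.982, 0.0, 0.0]
wrist_force: [0.7, 1.8, -0.5]
grip_width: 0.0507
gripper_force: 25.0
t 4.95 pos [0.5726 0.2519 0.0115] yaw 68.25 F [ 0.7  1.8 -0.5] j7 0.61 w 0.0507
 shift units [-0.265 -1.516 -1.257] (per-row max .333) turn units [ 0.001  0.    -0.   ] (max .19)
```

```bash
python3 -m creep '[[[0,0,-0.1],[0,0,0]],[[0,0,-0.25],[0,0,0]],[[0,0,-0.3],[0,0,0]],[[0,0,-0.3],[0,0,0]],[[0,0,-0.3],[0,0,0]]]'
python3 -m creep '[[[-0.05,-0.25,0],[0,0,0]],[[-0.05,-0.29,0],[0,0,0]],[[-0.05,-0.29,0],[0,0,0]],[[-0.05,-0.29,0],[0,0,0]],[[-0.065,-0.25,0],[0,0,0]]]'
python3 -m creep '[[[0,-0.1,0],[0,0,0]],[[0,-0.046,0],[0,0,0]],[[0,0,0],[0,0,-0.1]],[[0,0,0],[0,0,-0.067]],[[0,0,0],[0,0,0]]]'
python3 - <<'E'
from h import *
go(.5252,.0259,.15)
c=cam('wrist'); P=cloud(c); Q=P.reshape(-1,3); p=manip.get_state()['position']
m=(np.hypot(Q[:,0]-p[0],Q[:,1]-p[1])<.04); h=p[2]-.0115+.038
q=Q[m&(abs(Q[:,2]-h)<.005)]; print(len(q), q.mean(0) if len(q) else 0)
if len(q)>10: x,r=cv2.minEnclosingCircle(q[:,:2].astype(np.float32)); print(x,r)
im=c['img'].copy()
for a in range(0,360,30):
    for rr in(.0172,.026):
        u=proj(c,[p[0]+rr*np.cos(np.radians(a)),p[1]+rr*np.sin(np.radians(a)),h])[0].astype(int); cv2.circle(im,tuple(int(i) for i in u),1,(0,0,255),-1)
print(u); cv2.imwrite('pics/w4.png',im)
E
```

```text
clock: 5.45
position: [0.5714, 0.2508, 0.2009]
eef_rot: [0.189, 0.982, -0.001, -0.001]
wrist_force: [0.5, 0.3, -2.7]
grip_width: 0.0507
gripper_force: 25.0
clock: 5.95
position: [0.5311, 0.0432, 0.1993]
eef_rot: [0.189, 0.982, -0.001, -0.001]
wrist_force: [0.7, 0.7, -2.7]
grip_width: 0.0513
gripper_force: 25.0
clock: 6.45
position: [0.5249, 0.0274, 0.1991]
eef_rot: [0.123, 0.992, 0.0, -0.0]
wrist_force: [0.4, 0.4, -3.9]
grip_width: 0.051
gripper_force: 25.0
t 6.45 pos [0.5249 0.0274 0.1991] yaw 75.91 F [ 0.4  0.4 -3.9] j7 1.17 w 0.051
 shift units [-0.005 -0.01   0.328] (per-row max .333) turn units [ 0.001 -0.001  0.   ] (max .19)
5940 [0.52040658 0.02813211 0.22536182]
(0.5146226286888123, 0.02981749176979065) 0.03858466073870659
[307 338]
```

View pics/w4.png

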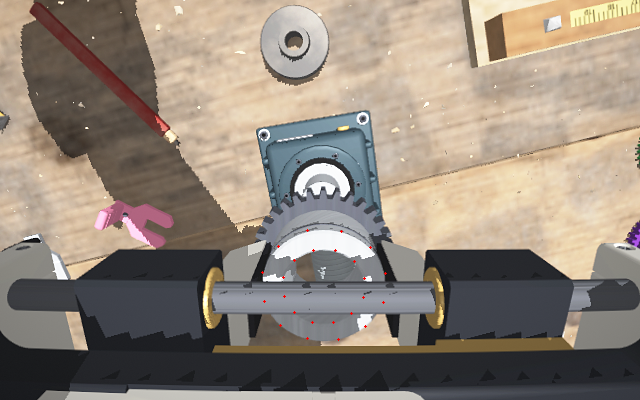

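The pinion is held level, key at image left (~(285,270)). Now I check its centre relative to the tool.

```bash
python3 - <<'E'
from h import *
s=manip.get_state(); c=cam('wrist'); P=cloud(c).reshape(-1,3); R=Ro.from_quat(s['eef_rot']).as_matrix(); T=(P-s['position'])@R
h=-.0265
m=(abs(T[:,2]-h)<.004)&(np.hypot(T[:,0],T[:,1])<.04)&(T[:,0]>.005); q=T[m]; print('z',np.median(q[:,2]))
# outer arc: max x per y bin, fit circle radius 26
pts=[]
for y in np.arange(-.018,.0181,.002):
    b=q[abs(q[:,1]-y)<.001]
    if len(b)>3: pts.append([np.percentile(b[:,0],98),y])
pts=np.array(pts)
from scipy.optimize import least_squares
f=least_squares(lambda p:np.hypot(pts[:,0]-p[0],pts[:,1]-p[1])-.026,[0,0],loss='soft_l1',f_scale=.0005); print('centre in tool',f.x,'res',np.abs(f.fun).mean(),len(pts))
Q=P; near=np.hypot(Q[:,0]-.5252,Q[:,1]-.0259)<.03
q=Q[near&(Q[:,2]>.104)&(Q[:,2]<.115)];print(len(q))
E
```

```text
z -0.026464842405582015
centre in tool [-0.00045052 -0.00032367] res 9.039145047937892e-05 19
0
```

```bash
python3 -m creep '[[[-0.004,-0.007,0.15],[0,0,0]],[[0,0,0.2],[0,0,0]],[[0,0,0.15],[0,0,0]],[[0,0,0.1],[0,0,0]],[[0,0,0],[0,0,0]]]'
python3 -m creep '[[[0,0,0],[0,0,0]],[[0,0,0],[0,0,0]],[[0,0,0],[0,0,0]],[[0,0,0],[0,0,0]],[[0,0,0],[0,0,0]]]'
python3 - <<'E'
from h import *
go(.5248,.0263,.083)
E
```

```text
clock: 7.05
position: [0.5234, 0.0251, 0.1067]
eef_rot: [0.124, 0.992, -0.0, -0.002]
wrist_force: [-0.5, 0.5, -3.4]
grip_width: 0.0509
gripper_force: 25.0
clock: 7.55
position: [0.5258, 0.0244, 0.1095]
eef_rot: [0.124, 0.992, 0.0, 0.0]
wrist_force: [-0.3, -0.2, -3.2]
grip_width: 0.0506
gripper_force: 25.0
t 7.55 pos [0.5258 0.0244 0.1095] yaw 75.75 F [-0.3 -0.2 -3.2] j7 1.15 w 0.0506
 shift units [0.01  0.011 0.177] (per-row max .333) turn units [ 0.     0.001 -0.   ] (max .19)
```

```bash
python3 -m creep '[[[0.01,0.011,0],[0,0,0]],[[0,0,0.02],[0,0,0]],[[0,0,0.02],[0,0,0]],[[0,0,0.02],[0,0,0]],[[0,0,0.02],[0,0,0]]]'
python3 -m creep '[[[0,0,0.015],[0,0,0]],[[0,0,0.015],[0,0,0]],[[0,0,0.015],[0,0,0]],[[0,0,0],[0,0,0]],[[0,0,0],[0,0,0]]]'
python3 - <<'E'
from h import *
go(.5248,.0263,.083)
E
```

```text
clock: 8.05
position: [0.5242, 0.0264, 0.0965]
eef_rot: [0.124, 0.992, -0.0, -0.0]
wrist_force: [0.5, -0.7, -3.1]
grip_width: 0.0509
gripper_force: 25.0
clock: 8.55
position: [0.5244, 0.0265, 0.0902]
eef_rot: [0.124, 0.992, 0.0, -0.0]
wrist_force: [-0.4, 0.6, -2.7]
grip_width: 0.051
gripper_force: 25.0
t 8.55 pos [0.5244 0.0265 0.0902] yaw 75.76 F [-0.4  0.6 -2.7] j7 1.14 w 0.051
 shift units [-0.003 -0.     0.048] (per-row max .333) turn units [ 0. -0.  0.] (max .19)
```

```bash
python3 -m creep '[[[0,0,0.015],[0,0,0]],[[0,0,0.015],[0,0,0]],[[0,0,0.01],[0,0,0]],[[0,0,0.01],[0,0,0]],[[0,0,0.0],[0,0,0]]]'
python3 -m creep '[[[0,0,0.007],[0,0,0]],[[0,0,0.007],[0,0,0]],[[0,0,0.007],[0,0,0]],[[0,0,0],[0,0,0]],[[0,0,0],[0,0,0]]]'
```

```text
clock: 9.05
position: [0.5241, 0.0264, 0.0824]
eef_rot: [0.124, 0.992, -0.0, -0.0]
wrist_force: [-0.2, 0.0, -2.7]
grip_width: 0.0511
gripper_force: 25.0
clock: 9.55
position: [0.5243, 0.0264, 0.0795]
eef_rot: [0.124, 0.992, 0.0, -0.0]
wrist_force: [-0.2, -0.1, -2.8]
grip_width: 0.0508
gripper_force: 25.0
```

```bash
python3 -m creep '[[[0,0,0.01],[0,0,0]],[[0,0,0.01],[0,0,0]],[[0,0,0.01],[0,0,0]],[[0,0,0.01],[0,0,0]],[[0,0,0],[0,0,0]]]'
```

```text
clock: 10.05
position: [0.5241, 0.0264, 0.0732]
eef_rot: [0.124, 0.992, -0.0, -0.0]
wrist_force: [-0.5, -0.3, -3.7]
grip_width: 0.0507
gripper_force: 25.0
```

The key dropped straight in with no axial load. I continue down.

```bash
python3 -m creep '[[[0,0,0.015],[0,0,0]],[[0,0,0.015],[0,0,0]],[[0,0,0.015],[0,0,0]],[[0,0,0.01],[0,0,0]],[[0,0,0],[0,0,0]]]'
python3 -m creep '[[[0,0,0.007],[0,0,0]],[[0,0,0.007],[0,0,0]],[[0,0,0.005],[0,0,0]],[[0,0,0],[0,0,0]],[[0,0,0],[0,0,0]]]'
```

```text
clock: 10.55
position: [0.5241, 0.0264, 0.065]
eef_rot: [0.124, 0.992, -0.0, -0.0]
wrist_force: [-0.7, -0.3, -4.7]
grip_width: 0.0506
gripper_force: 25.0
clock: 11.05
position: [0.5244, 0.0264, 0.0625]
eef_rot: [0.124, 0.992, 0.0, 0.0]
wrist_force: [0.7, 0.2, -3.7]
grip_width: 0.0506
gripper_force: 25.0
```

```bash
python3 -m creep '[[[0,0,0.004],[0,0,0]],[[0,0,0.004],[0,0,0]],[[0,0,0.004],[0,0,0]],[[0,0,0],[0,0,0]],[[0,0,0],[0,0,0]]]'
```

```text
clock: 11.55
position: [0.5245, 0.0264, 0.0614]
eef_rot: [0.124, 0.992, -0.0, 0.0]
wrist_force: [-2.5, -0.1, 5.4]
grip_width: 0.0505
gripper_force: 25.0
```

Home: contact at underside height 0.050 with about 9 N. Release and look.

```bash
python3 -m creep '[[[0,0,0],[0,0,0]],[[0,0,0],[0,0,0]],[[0,0,0],[0,0,0]],[[0,0,0],[0,0,0]],[[0,0,0],[0,0,0]]]' 1
python3 -m creep '[[[0,0,-0.05],[0,0,0]],[[0,0,-0.15],[0,0,0]],[[0,0,-0.3],[0,0,0]],[[0,0,-0.3],[0,0,0]],[[0,0,-0.2],[0,0,0]]]'
python3 - <<'E'
from h import *
go(.53,-.27,.22,90); go(.56,.026,.22,90)
E
```

```text
clock: 12.05
position: [0.5244, 0.0265, 0.0606]
eef_rot: [0.124, 0.992, 0.0, 0.0]
wrist_force: [0.1, -0.4, 0.3]
grip_width: 0.0865
gripper_force: 0.0
clock: 12.55
position: [0.5255, 0.0266, 0.2144]
eef_rot: [0.124, 0.992, 0.0, 0.002]
wrist_force: [-0.2, -0.3, 0.6]
grip_width: 0.0922
gripper_force: 0.0
t 12.55 pos [0.5255 0.0266 0.2144] yaw 75.77 F [-0.2 -0.3  0.6] j7 1.17 w 0.0922
 shift units [-0.515 -1.909 -0.038] (per-row max .333) turn units [ 0.001  0.005 -0.316] (max .19)
t 12.55 pos [0.5255 0.0266 0.2144] yaw 75.77 F [-0.2 -0.3  0.6] j7 1.17 w 0.0922
 shift units [-0.224  0.052 -0.036] (per-row max .333) turn units [ 0.001  0.005 -0.316] (max .19)
```

```bash
python3 - <<'E'
from h import *
c=cam('wrist'); Q=cloud(c).reshape(-1,3); d=np.hypot(Q[:,0]-.5252,Q[:,1]-.0259)
for r0,r1,h0,h1 in((.0,.012,.1,.12),(.019,.025,.07,.12),(.029,.034,.04,.09)):
    q=Q[(d>r0)&(d<r1)&(Q[:,2]>h0)&(Q[:,2]<h1)]; print(r0,len(q),np.median(q[:,2]).round(4) if len(q) else 0, q.mean(0) if len(q) else 0)
q=Q[(d<.035)&(abs(Q[:,2]-.088)<.005)]; print(cv2.minEnclosingCircle(q[:,:2].astype(np.float32)))
E
python3 -m creep '[[[-0.08,-0.28,0],[0,0,0]],[[-0.08,-0.3,0],[0,0,0]],[[-0.08,-0.3,0],[0,0,0]],[[-0.08,-0.3,0],[0,0,0]],[[-0.08,-0.3,0],[0,0,0]]]'
python3 -m creep '[[[-0.08,-0.28,0],[0,0,0]],[[-0.02,-0.12,0],[0,0,0]],[[0,0,0],[0,0,-0.1]],[[0,0,0],[0,0,-0.1]],[[0,0,0],[0,0,-0.1]]]'
python3 - <<'E'
from h import *
manip.get_image('top'); manip.get_image('top'); go(.53,-.27,.22,90)
c=cam('wrist'); P=cloud(c); u=proj(c,[.53,-.3,.0])[0].astype(int); print(u)
Q=P.reshape(-1,3); d=np.hypot(Q[:,0]-.54,Q[:,1]+.3)<.06
g=Q[d&(Q[:,2]>.025)&(Q[:,2]<.045)]; print('grip',len(g),np.median(g[:,2]),cv2.minAreaRect(g[:,:2].astype(np.float32)))
k=Q[d&(Q[:,2]>.003)&(Q[:,2]<.008)]; print('plate',len(k),np.median(k[:,2]),cv2.minAreaRect(k[:,:2].astype(np.float32)))
cv2.imwrite('pics/w5.png',c['img'])
E
```

```text
0.0 387 0.1085 [0.52369733 0.02623611 0.10783196]
0.019 1147 0.0881 [0.524459   0.02606549 0.08810219]
0.029 801 0.0588 [0.51005277 0.02975794 0.05666047]
((0.5251879096031189, 0.026291469112038612), 0.026336878538131714)
clock: 13.1
position: [0.5277, -0.2052, 0.2111]
eef_rot: [0.124, 0.992, -0.0, 0.0]
wrist_force: [0.9, 0.4, 0.2]
grip_width: 0.0915
gripper_force: 0.0
clock: 13.6
position: [0.5274, -0.2656, 0.2107]
eef_rot: [0.005, 1.0, 0.0, -0.0]
wrist_force: [-0.6, 1.0, -0.8]
grip_width: 0.0921
gripper_force: 0.0
t 13.7 pos [ 0.5275 -0.2654  0.2107] yaw 89.28 F [ 1.   0.3 -1.3] j7 1.96 w 0.0916
 shift units [-0.017 -0.03  -0.062] (per-row max .333) turn units [ 0.    -0.    -0.016] (max .19)
[291 179]
grip 229 0.03770301688660809 ((0.5123633146286011, -0.3012576997280121), (0.021098926663398743, 0.008367286063730717), 88.0681381225586)
plate 1199 0.005034936498361338 ((0.5373305678367615, -0.30366355180740356), (0.07068035751581192, 0.054797910153865814), 24.642990112304688)
```

View pics/w5.png

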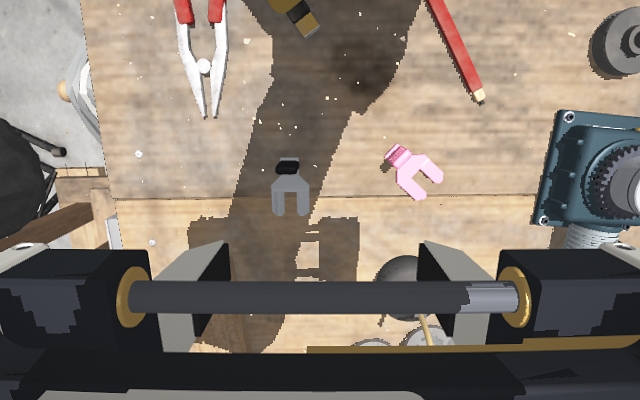

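View: keeper at (290,190), black grip at (288,166), fork opening downwards (world +x). Pink look-alike at (412,170) stays untouched.

```bash
python3 - <<'E'
from h import *
c=cam('wrist'); P=cloud(c); Q=P.reshape(-1,3); g0=np.array([.5124,-.3013])
d=Q[:,:2]-g0; m=(d[:,0]>.012)&(d[:,0]<.062)&(abs(d[:,1])<.03)&(Q[:,2]>.003)&(Q[:,2]<.008)
hsv=cv2.cvtColor(c['img'],cv2.COLOR_BGR2HSV).reshape(-1,3); m&=hsv[:,1]<60
k=Q[m][:,:2]; print(len(k),k.min(0),k.max(0))
r=cv2.minAreaRect(k.astype(np.float32)); print(r, 'axis from grip to rect centre',np.degrees(np.arctan2(*(np.array(r[0])-g0)[::-1])), 'dist',np.hypot(*(np.array(r[0])-g0)))
go(*g0,.06,88); go(*g0,.005,88)
E
```

```text
1109 [ 0.52445623 -0.32164643] [ 0.56882276 -0.28140862]
((0.5465768575668335, -0.3014082610607147), (0.04015708714723587, 0.044255662709474564), 89.44078063964844) axis from grip to rect centre -0.18149360588878224 dist 0.03417702903414651
t 13.8 pos [ 0.5276 -0.2654  0.2108] yaw 89.13 F [ 1.6 -0.7 -0.2] j7 1.95 w 0.0916
 shift units [ 0.097 -0.241  1.005] (per-row max .333) turn units [0.    0.    0.025] (max .19)
t 13.8 pos [ 0.5276 -0.2654  0.2108] yaw 89.13 F [ 1.6 -0.7 -0.2] j7 1.95 w 0.0916
 shift units [ 0.097 -0.241  1.372] (per-row max .333) turn units [0.    0.    0.025] (max .19)
```

```bash
python3 -m creep '[[[0.05,-0.12,0.15],[0,0,0]],[[0.05,-0.12,0.25],[0,0,0]],[[0,0,0.3],[0,0,0]],[[0,0,0.2],[0,0,0]],[[0,0,0.1],[0,0,0]]]' 0.1
python3 -m creep '[[[0,0,0],[0,0,0]],[[0,0,0],[0,0,0]],[[0,0,0],[0,0,0]],[[0,0,0],[0,0,0]],[[0,0,0],[0,0,0]]]'
python3 - <<'E'
from h import *
go(.5124,-.3013,.005,89.4)
E
```

```text
clock: 14.3
position: [0.5102, -0.3002, 0.0577]
eef_rot: [0.007, 1.0, 0.001, -0.002]
wrist_force: [-0.2, 0.6, -0.2]
grip_width: 0.0562
gripper_force: 0.0
clock: 14.8
position: [0.513, -0.3016, 0.062]
eef_rot: [0.007, 1.0, -0.001, 0.001]
wrist_force: [0.1, 0.6, -0.0]
grip_width: 0.0504
gripper_force: 0.0
t 14.8 pos [ 0.513  -0.3016  0.062 ] yaw 89.25 F [ 0.1  0.6 -0. ] j7 2.02 w 0.0504
 shift units [0.005 0.002 0.38 ] (per-row max .333) turn units [-0.001  0.003 -0.003] (max .19)
```

```bash
python3 -m creep '[[[0.005,0.002,0.1],[0,0,0]],[[0,0,0.12],[0,0,0]],[[0,0,0.1],[0,0,0]],[[0,0,0.05],[0,0,0]],[[0,0,0.005],[0,0,0]]]'
python3 -m creep '[[[0,0,0],[0,0,0]],[[0,0,0],[0,0,0]],[[0,0,0],[0,0,0]],[[0,0,0],[0,0,0]],[[0,0,0],[0,0,0]]]' -1 20
python3 -m creep '[[[0,0,0],[0,0,0]],[[0,0,0],[0,0,0]],[[0,0,0],[0,0,0]],[[0,0,0],[0,0,0]],[[0,0,0],[0,0,0]]]'
python3 - <<'E'
from h import *
go(.4,.026,.15,89.4)
E
```

```text
clock: 15.3
position: [0.5103, -0.3002, 0.0026]
eef_rot: [0.006, 1.0, 0.001, -0.001]
wrist_force: [-0.0, -0.0, 0.2]
grip_width: 0.0505
gripper_force: 0.0
clock: 15.8
position: [0.5119, -0.301, 0.005]
eef_rot: [0.006, 1.0, -0.0, 0.0]
wrist_force: [-0.5, -0.6, 1.6]
grip_width: 0.0208
gripper_force: 20.0
clock: 16.3
position: [0.5118, -0.3011, 0.005]
eef_rot: [0.007, 1.0, -0.0, 0.0]
wrist_force: [-0.3, 0.9, 5.8]
grip_width: 0.0208
gripper_force: 20.0
t 16.3 pos [ 0.5118 -0.3011  0.005 ] yaw 89.25 F [-0.3  0.9  5.8] j7 2.01 w 0.0208
 shift units [ 0.773  2.17  -0.968] (per-row max .333) turn units [-0.     0.001 -0.003] (max .19)
```

```bash
python3 -m creep '[[[0,0,-0.08],[0,0,0]],[[0,0,-0.2],[0,0,0]],[[0,0,-0.25],[0,0,0]],[[0,0,-0.25],[0,0,0]],[[0.09,-0.0,-0.19],[0,0,0]]]'
python3 -m creep '[[[0.09,0.2,0],[0,0,0]],[[0.09,0.28,0],[0,0,0]],[[0.09,0.28,0],[0,0,0]],[[0.09,0.28,0],[0,0,0]],[[0,0.3,0],[0,0,0]]]'
python3 -m creep '[[[0,0.3,0],[0,0,0]],[[0,0.25,0],[0,0,0]],[[0,0.2,0],[0,0,0]],[[0,0.09,0],[0,0,0]],[[0,0,0],[0,0,0]]]'
python3 - <<'E'
from h import *
manip.get_image('top');manip.get_image('top')
s=manip.get_state(); c=cam('wrist'); P=cloud(c).reshape(-1,3); R=Ro.from_quat(s['eef_rot']).as_matrix(); T=(P-s['position'])@R
q=T[(abs(T[:,2])<.003+.002)&(T[:,0]<-.008)&(T[:,0]>-.07)&(abs(T[:,1])<.03)]; print(len(q),q.min(0),q.max(0),np.median(q[:,2]))
if len(q): print(cv2.minAreaRect(q[:,:2].astype(np.float32)))
cv2.imwrite('pics/w6.png',c['img'])
go(.4438,.0263,.0955,90)
E
```

```text
clock: 16.8
position: [0.5001, -0.3005, 0.1529]
eef_rot: [0.006, 1.0, -0.001, 0.002]
wrist_force: [0.4, 0.3, -0.7]
grip_width: 0.0208
gripper_force: 20.0
clock: 17.3
position: [0.444, -0.0981, 0.1501]
eef_rot: [0.007, 1.0, -0.0, -0.001]
wrist_force: [1.3, 0.4, -1.2]
grip_width: 0.0209
gripper_force: 20.0
clock: 17.8
position: [0.448, 0.0294, 0.1504]
eef_rot: [0.004, 1.0, 0.0, 0.0]
wrist_force: [-0.8, -0.5, -1.4]
grip_width: 0.0209
gripper_force: 20.0
1069 [-0.04925207 -0.01859547 -0.0018975 ] [-0.02912302  0.01795584  0.00446073] -0.00014847580728179398
((-0.03912028670310974, -0.0002773236483335495), (0.020106106996536255, 0.036547329276800156), 0.2695779800415039)
t 17.95 pos [0.4481 0.0258 0.15  ] yaw 89.19 F [ 0.  -0.7 -1. ] j7 1.37 w 0.0205
 shift units [0.028 0.003 0.363] (per-row max .333) turn units [-0.001 -0.    -0.018] (max .19)
```

View pics/w6.png

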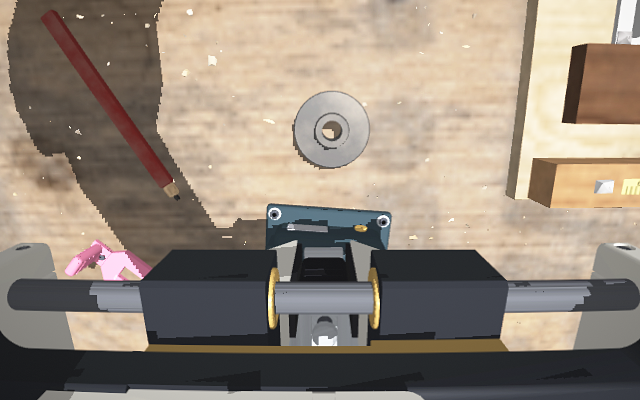

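The keeper is level in the grip with its plate top at TCP height (underside 5 mm below), and centred. I lower it in front of the shaft.

```bash
python3 -m creep '[[[0.028,0.003,0.08],[0,0,-0.01]],[[0,0,0.12],[0,0,0]],[[0,0,0.1],[0,0,0]],[[0,0,0.05],[0,0,0]],[[0,0,0],[0,0,0]]]'
python3 -m creep '[[[0,0,0],[0,0,0]],[[0,0,0],[0,0,0]],[[0,0,0],[0,0,0]],[[0,0,0],[0,0,0]],[[0,0,0],[0,0,0]]]'
python3 - <<'E'
from h import *
go(.4882,.0264,.0955,90)
E
```

```text
clock: 18.45
position: [0.4432, 0.0263, 0.0966]
eef_rot: [0.004, 1.0, -0.0, -0.001]
wrist_force: [-0.5, -0.9, -0.3]
grip_width: 0.0211
gripper_force: 20.0
clock: 18.95
position: [0.4442, 0.0275, 0.0977]
eef_rot: [0.003, 1.0, 0.0, 0.0]
wrist_force: [-0.3, 0.6, -0.7]
grip_width: 0.0209
gripper_force: 20.0
t 18.95 pos [0.4442 0.0275 0.0977] yaw 89.71 F [-0.3  0.6 -0.7] j7 1.35 w 0.0209
 shift units [-0.293 -0.006  0.015] (per-row max .333) turn units [ 0.     0.001 -0.006] (max .19)
```

```bash
python3 -m creep '[[[0,-0.007,0.015],[0,0,0]],[[-0.04,0,0],[0,0,0]],[[-0.04,0,0],[0,0,0]],[[-0.03,0,0],[0,0,0]],[[0,0,0],[0,0,0]]]'
python3 -m creep '[[[-0.02,0,0],[0,0,0]],[[-0.02,0,0],[0,0,0]],[[-0.02,0,0],[0,0,0]],[[-0.02,0,0],[0,0,0]],[[0,0,0],[0,0,0]]]'
python3 - <<'E'
from h import *
go(.4882,.0264,.0955,90)
E
```

```text
clock: 19.45
position: [0.4617, 0.0265, 0.0952]
eef_rot: [0.003, 1.0, 0.0, 0.0]
wrist_force: [1.1, 0.2, -0.7]
grip_width: 0.0209
gripper_force: 20.0
clock: 19.95
position: [0.4731, 0.0263, 0.0952]
eef_rot: [0.003, 1.0, 0.0, 0.0]
wrist_force: [-0.3, 0.2, -1.0]
grip_width: 0.021
gripper_force: 20.0
t 19.95 pos [0.4731 0.0263 0.0952] yaw 89.7 F [-0.3  0.2 -1. ] j7 1.35 w 0.021
 shift units [-0.101  0.001 -0.002] (per-row max .333) turn units [ 0.     0.001 -0.007] (max .19)
```

```bash
python3 -m creep '[[[-0.02,0,0],[0,0,0]],[[-0.02,0,0],[0,0,0]],[[-0.02,0,0],[0,0,0]],[[-0.015,0,0],[0,0,0]],[[0,0,0],[0,0,0]]]'
python3 -m creep '[[[-0.01,0,0],[0,0,0]],[[-0.008,0,0],[0,0,0]],[[-0.006,0,0],[0,0,0]],[[0,0,0],[0,0,0]],[[0,0,0],[0,0,0]]]'
```

```text
clock: 20.45
position: [0.4842, 0.0263, 0.0952]
eef_rot: [0.003, 1.0, 0.0, 0.0]
wrist_force: [0.2, 0.5, -0.8]
grip_width: 0.0207
gripper_force: 20.0
clock: 20.95
position: [0.4873, 0.0262, 0.0951]
eef_rot: [0.003, 1.0, 0.0, -0.0]
wrist_force: [0.6, -0.3, -0.3]
grip_width: 0.0211
gripper_force: 20.0
```

```bash
python3 -m creep '[[[-0.004,0,0],[0,0,0]],[[-0.004,0,0],[0,0,0]],[[-0.002,0,0],[0,0,0]],[[0,0,0],[0,0,0]],[[0,0,0],[0,0,0]]]'
```

```text
clock: 21.45
position: [0.4888, 0.0262, 0.0951]
eef_rot: [0.003, 1.0, 0.0, -0.0]
wrist_force: [-0.1, -0.6, -1.1]
grip_width: 0.0208
gripper_force: 20.0
```

```bash
python3 -m creep '[[[-0.002,0,0],[0,0,0]],[[-0.002,0,0],[0,0,0]],[[0,0,0],[0,0,0]],[[0,0,0],[0,0,0]],[[0,0,0],[0,0,0]]]'
```

```text
clock: 21.95
position: [0.4893, 0.0262, 0.0951]
eef_rot: [0.003, 1.0, -0.0, -0.0]
wrist_force: [-0.3, 0.7, -0.7]
grip_width: 0.0208
gripper_force: 20.0
```

```bash
python3 -m creep '[[[-0.003,0,0],[0,0,0]],[[-0.002,0,0],[0,0,0]],[[0,0,0],[0,0,0]],[[0,0,0],[0,0,0]],[[0,0,0],[0,0,0]]]'
```

```text
clock: 22.45
position: [0.4894, 0.0262, 0.0949]
eef_rot: [0.003, 1.0, -0.0, -0.001]
wrist_force: [-4.8, 0.6, 2.3]
grip_width: 0.0206
gripper_force: 20.0
```

```bash
python3 -m creep '[[[0.005,0,0],[0,0,0]],[[0,0,0.005],[0,0,0]],[[0,0,0.005],[0,0,0]],[[0,0,0.003],[0,0,0]],[[0,0,0],[0,0,0]]]'

```

```text
clock: 22.95
position: [0.4894, 0.0262, 0.0931]
eef_rot: [0.003, 1.0, 0.0, -0.0]
wrist_force: [-3.9, -0.8, 0.7]
grip_width: 0.0206
gripper_force: 20.0
```

```bash
python3 -m creep '[[[0.002,0,0.002],[0,0,0]],[[0,0,0.002],[0,0,0]],[[0,0,0.002],[0,0,0]],[[0,0,0],[0,0,0]],[[0,0,0],[0,0,0]]]'

```

```text
clock: 23.45
position: [0.4894, 0.0262, 0.0929]
eef_rot: [0.003, 1.0, -0.0, 0.0]
wrist_force: [-4.9, -0.9, 6.8]
grip_width: 0.0208
gripper_force: 20.0
```

On the pinion (about 7 N down) and at the slot bottom (about 5 N). Release and lift clear.

```bash
python3 -m creep '[[[0.004,0,-0.003],[0,0,0]],[[0,0,0],[0,0,0]],[[0,0,0],[0,0,0]],[[0,0,0],[0,0,0]],[[0,0,0],[0,0,0]]]' 0.1
python3 -m creep '[[[0,0,-0.04],[0,0,0]],[[0,0,-0.1],[0,0,0]],[[0,0,-0.25],[0,0,0]],[[0,0,-0.3],[0,0,0]],[[0.0,0,-0.2],[0,0,0]]]'
python3 -m creep '[[[0,0,0],[0,0,0]],[[0,0,0],[0,0,0]],[[0,0,0],[0,0,0]],[[0,0,0],[0,0,0]],[[0,0,0],[0,0,0]]]'
python3 - <<'E'
from h import *
c=cam('wrist'); Q=cloud(c).reshape(-1,3); d=np.hypot(Q[:,0]-.5252,Q[:,1]-.0263)
p=Q[(d<.06)&(abs(Q[:,2]-.093)<.0025)]; print('plate',len(p),np.median(p[:,2]),cv2.minAreaRect(p[:,:2].astype(np.float32)),p.max(0))
g=Q[(d<.06)&(abs(Q[:,2]-.126)<.006)]; print('grip',len(g),np.median(g[:,2]),cv2.minAreaRect(g[:,:2].astype(np.float32)))
h=Q[(d<.02)&(abs(Q[:,2]-.108)<.005)]; print('head',len(h),h.mean(0))
b=Q[(d<.025)&(abs(Q[:,2]-.088)<.002)]; print('boss',len(b),np.median(b[:,2]) if len(b) else 0)
u=proj(c,[.51,.026,.09])[0].astype(int); print(u)
a=c['img'][max(0,u[1]-70):u[1]+70,max(0,u[0]-80):u[0]+80]
s=cam('side'); v=proj(s,[.515,.026,.08])[0].astype(int); b=s['img'][v[1]-30:v[1]+30,v[0]-35:v[0]+35]
cv2.imwrite('pics/fin.png',np.hstack([cv2.resize(a,(400,350)),cv2.resize(b,(400,350),interpolation=cv2.INTER_CUBIC)]))
E
```

```text
clock: 23.95
position: [0.4888, 0.0262, 0.0927]
eef_rot: [0.003, 1.0, 0.0, 0.0]
wrist_force: [0.4, 0.3, 0.6]
grip_width: 0.0499
gripper_force: 0.0
clock: 24.45
position: [0.4895, 0.0265, 0.2295]
eef_rot: [0.002, 1.0, 0.0, 0.002]
wrist_force: [0.9, -0.3, 0.2]
grip_width: 0.0505
gripper_force: 0.0
clock: 24.95
position: [0.4878, 0.0262, 0.2251]
eef_rot: [0.003, 1.0, -0.0, -0.001]
wrist_force: [0.1, -0.6, 1.1]
grip_width: 0.0505
gripper_force: 0.0
plate 1536 0.09308986751360747 ((0.5148525834083557, 0.025575213134288788), (0.06347369402647018, 0.039691053330898285), 0.5432019233703613) [0.54646734 0.04567362 0.0951617 ]
grip 335 0.1257960122346857 ((0.48972487449645996, 0.0258836280554533), (0.009155018255114555, 0.02081592194736004), 0.988979160785675)
head 311 [0.523423   0.02580292 0.1080824 ]
boss 438 0.08800959086299823
[323 218]
```

View pics/fin.png

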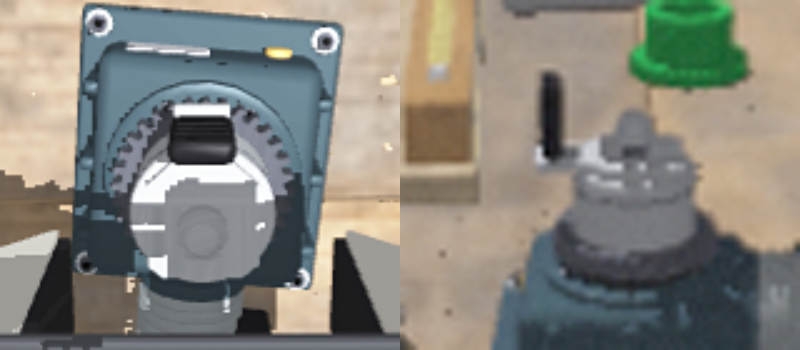

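The final view shows the keeper flat on the boss (plate top 0.093, boss 0.088) with the neck at the slot bottom and the pinion home. Handing in.

```bash
python3 -c "from station import manip; print(manip.close_job())"
```

```text
the job is handed in; nothing more can be done
None
```

The pinion is keyed and home on the shoulder, the keeper lies flat on it under the shaft's head with the neck at the bottom of its slot, and I handed the job in at about 25 s; no result came back.

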